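# Gap gauge in, cover plate held ready for its screws

### The arm

A 7-joint arm with a two-finger parallel gripper is mounted at the origin on the work surface. World frame = base frame: x ahead of the robot, y to its left, z up, the work surface at z = 0. Lengths are in mm, angles in rad, forces in N, time in s.
With the tool pointing down it reaches from about 400 to 875 mm from the base axis. Payload 6.5 kg.
Tool frame: the origin (TCP) lies between the finger pads; the fingertips stand 22 mm ahead of it and the grasp point (between the pads) lies 3 mm ahead of it; z points along the fingers, x is the direction in which the jaws open and shut, and the axes are right-handed (so a half turn about z gives the same grasp; the last joint's range is limited). The gripper opens to 88 mm and grips with 3 to 60 N. Pads are 18 mm wide; open, the fingers measure 123 mm over their backs; the gripper's body (75 mm by 187 mm) begins 45 mm behind the grasp point.
Start: joints at [1.128, 0.536, -0.004, 1.538, 0.003, 1.067, -0.071], TCP at [239.161, -604.394, 260.716] pointing down, gripper open.
Joint ranges: [-2.7, 2.7], [-0.37, 2.16], [-1.27, 1.26], [0.24, 2.4], [-1.31, 4.45], [0.19, 1.91], [-2.76, 2.76]. Speed limits (rad/s): [2.39, 2.39, 3.14, 3.14, 3.14, 3.14, 3.14].

### API

Orientations are given as a rotation vector (axis times angle).
In Python, from station import r, claw, vision, order gives the robot as it stands. Calls block until the motion is done:
- r.goto(position, orientation): joint-space move of the TCP to a pose.
- r.move_straight(position, orientation=None, velocity=150, until_force=None): straight line of the TCP; orientation=None keeps the orientation; velocity is the mean speed in mm/s. With until_force (N) it stops when the force on the tool has changed by that much, and returns True; else False.
- r.move_joints(angles): joint-space move.
- claw.release() and claw.grasp(force=None): open the fingers fully, or close them until they stop; force is the grip in N (None keeps the last).
- r.hold(seconds).
- r.ik(position, orientation): joint angles nearest the present ones, or None.
- vision.snapshot(name): name is "scene" or "top" or "wrist"; returns a dict with "img" (400x640x3 uint8, blue, green, red), "z_map" (400x640 float32, mm along the optical axis (not along the pixel's ray), 0 where there is no reading), "fovy" (degrees; the focal length in pixels is half the picture's height over the tangent of half this angle, whatever the lens; pixels are square), "cx", "cy" (the principal point, pixels), "R" (3x3) and "t" (3): a world point X has camera coordinates R X + t. Camera axes: x right, y down, z forward; pixel columns grow to the right and rows downward; lengths in mm; the calibration is good to about 2 mm. The wrist camera is an equidistant fisheye: a pixel r from the principal point sees the ray r / f radians off the axis. A picture is of the moment at which its call begins.
A pose or a line that the arm cannot do raises r.PlanningError and nothing moves.
- order.job_done(): hands the job in, once; it reports no verdict.
Readings, each from a call of its own:
- r.get_t(): time.
- r.get_q(): joint angles.
- r.get_joint_vel(): joint speeds.
- r.get_joint_efforts(): joint torques, N m.
- r.get_ee_pos(): TCP position.
- r.get_tool_rot(): TCP orientation.
- r.get_ft_force(): force on the tool from outside, world axes, zero at the start.
- r.get_torque(): the same for the moment, N m.
- r.get_width(): finger opening in mm.
Only numpy, scipy, OpenCV 4.12 (cv2) and the standard library are available. Lean on these libraries where they do the work, as an engineer would, in place of code of your own. Each camera call takes 0.05 s, during which the arm holds its last target. There are 200 camera calls.

### The job

Take the blue-handled gap gauge from its stand, push its blade fully home in the slot in the seam of the clamped reed pan and leave it there. Then pick up the brass cover plate by its black grip and hold it level about 10 mm above the pan without letting it touch, each of its four holes over a threaded hole so the screws can be started; finish while still holding it there. Leave the try square, the wedge and the lead weight where they are.

Things in the scene. Friction and masses are not known exactly. Their poses are not given: they have to be found in the camera images.
- pan: Two walnut reed pan halves in a red bar clamp, fixed, on a marble slab (top 20 mm above the work surface). Hexagon, 160 mm across flats, 185 across points, 28 thick. Origin: centre of its underside; z up, seam along x from point to point. The clamp stays below the pan's top: steel bar across at x = +125 mm, red jaws along y = +/-103, wooden handle reaching y = -150.
- pan_slot (a point): centre of the mouth of the slot in the seam, in the pan's top face, 58 mm from the pan's origin towards its -x point. The slot is 30 mm long along the pan's x, 9 mm wide along y, and goes through the 28 mm thick pan; thin pale maple edging, flush. Axes as the pan's.
- pan_pattern (a point): centre of the four threaded holes, on the pan's top face, 22 mm from the pan's origin towards +x, on the seam. Axes as the pan's. The holes (5 mm black, in 12 mm brass bushes) lie at x = +/-30, y = +/-35 mm from it.
- pan_hole0 (a point): centre of a threaded hole of the pan, at its mouth level with the pan's top face (from pan_pattern x +30, y +35 mm)
- pan_hole1 (a point): centre of a threaded hole of the pan, at its mouth level with the pan's top face (from pan_pattern x -30, y +35 mm)
- pan_hole2 (a point): centre of a threaded hole of the pan, at its mouth level with the pan's top face (from pan_pattern x -30, y -35 mm)
- pan_hole3 (a point): centre of a threaded hole of the pan, at its mouth level with the pan's top face (from pan_pattern x +30, y -35 mm)
- gauge: Gap gauge, 0.13 kg. Origin: underside centre of its steel stop flange (44 x 24 x 5 mm), which rests on the pan's top when home and on the stand's top at the start. z up. Below: blade 24 mm along x, 5 thick along y, 22 long (last 6 mm 20 x 3). Above: blue handle 36 mm along x, 14 along y, its top 47 mm above the origin. A half turn about z makes no difference.
- stand: Pale maple block 80 x 70 x 34 mm, fixed on the slab, with a slot 29 x 9 mm along its x in which the gauge starts. Origin: centre of its underside. The stand and the cover plate lie one on the left and one on the right of the pan, either way round.
- plate: Brass cover plate, about 0.27 kg, 80 mm along x, 90 along y, 4 thick, flat on the slab; 10 mm holes at x = +/-30, y = +/-35 mm. Origin: centre of its underside, z up. Black bar grip in the middle, 44 mm along x, 14 along y, its top 46 mm above the origin. A half turn about z makes no difference. Over the pan with its x along the seam it clears the gauge by 18 mm.
- plate_hole0 (a point): centre of a 10 mm hole of the cover plate, at its underside (plate frame x +30, y +35 mm)
- plate_hole1 (a point): centre of a 10 mm hole of the cover plate, at its underside (plate frame x -30, y +35 mm)
- plate_hole2 (a point): centre of a 10 mm hole of the cover plate, at its underside (plate frame x -30, y -35 mm)
- plate_hole3 (a point): centre of a 10 mm hole of the cover plate, at its underside (plate frame x +30, y -35 mm)
- square: bystander: brass try square lying flat, stock 75 x 20 mm 14 mm high, thin blade 100 mm long towards its +x; origin under the middle of the stock
- wedge: bystander: pale maple wedge 70 x 22 mm, up to 16 mm high, lying; origin at the centre of its underside, x along its length
- weight: bystander: dark round lead weight, 52 mm across, 45 mm high with its brass knob; origin at the centre of its underside
Things that resemble listed ones, but are neither listed nor needed, are in the scene too. Leave any brown or turquoise look-alike of the gauge alone.

How it is judged (in metres and radians):
On the way:
1. the gauge's blade is fully home in the pan's slot, shoulder on the pan, and let go (x of gauge in the frame of pan_slot between -0.005 and 0.005 m and y of gauge in the frame of pan_slot between -0.004 and 0.004 m and z of gauge in the frame of pan_slot between -0.003 and 0.002 m and angle between gauge's own z axis and vertical below 0.08 rad and contact force between gauge and the fingers below 0.1 N), for 0.2 s.
At the end, for the whole second after the job is handed in: Gauge home in the slot (shoulder within 2 mm of the pan, 5 mm along, 4 mm across), untouched. Fingers hold the plate still, level within 0.06 rad, 4 to 20 mm above the pan, all four holes within 4 mm of the threaded ones, touching nothing else. Square, wedge, weight moved under 15 mm (all of step 1 and ((horizontal distance between plate_hole0 and pan_hole0 below 0.004 m and horizontal distance between plate_hole1 and pan_hole1 below 0.004 m and horizontal distance between plate_hole2 and pan_hole2 below 0.004 m and horizontal distance between plate_hole3 and pan_hole3 below 0.004 m) or (horizontal distance between plate_hole0 and pan_hole2 below 0.004 m and horizontal distance between plate_hole1 and pan_hole3 below 0.004 m and horizontal distance between plate_hole2 and pan_hole0 below 0.004 m and horizontal distance between plate_hole3 and pan_hole1 below 0.004 m)) and z of plate in the frame of pan_pattern between 0.004 and 0.02 m and angle between plate's own z axis and vertical below 0.06 rad and contact force between plate and the fingers above 1 N and linear speed of plate below 0.01 m/s and contact force between plate and pan below 0.1 N and contact force between plate and gauge below 0.1 N and contact force between plate and stand below 0.1 N and contact force between plate and square below 0.1 N and contact force between plate and wedge below 0.1 N and contact force between plate and weight below 0.1 N and distance of each of square, wedge, weight from where it was at the start of the episode below 0.015 m); the arm keeps its last pose, push and grip.
It fails at once if the cover plate touches the pan or clamp (contact force between plate and pan above 1 N).
It fails at once if the try square, wedge or lead weight is disturbed (moved more than 15 mm) (distance of any of square, wedge, weight from where it was at the start of the episode above 0.015 m).
It also fails if it takes over 51 s, if anything falls off the work surface, if the arm or the gripper's body presses on something with over 40 N, if the wrist force passes 120 N, or if a joint passes its speed limit or range.

## Working session

There is one attempt and no reset: what is moved stays moved. The work goes in short steps, each a Python script; the robot and the scene stay as the last script left them, time stands still between calls to the robot, and variables do not carry over. Pictures are saved under pics/ and viewed, about 8 in all and at most 12, crops included, and the job is handed in when it is done.

```bash
mkdir -p pics; ls; python3 - <<'E'
from station import r,claw,vision,order
import numpy as np,cv2,pickle
d={}
for n in("top","scene"):
    s=vision.snapshot(n); d[n]=s; cv2.imwrite(f"pics/{n}0.png",s["img"])
    print(n,s["fovy"],s["cx"],s["cy"],np.round(s["R"],3).tolist(),np.round(s["t"],1))
pickle.dump(d,open("s0.pkl","wb"))
print(r.get_t(),r.get_tool_rot())
E
```

```text
pics
top 52.92409445506469 312.7424954386185 199.66098597882842 [[-0.004, -0.999, -0.034], [-0.983, 0.01, -0.185], [0.186, 0.033, -0.982]] [  78.3  508.3 1122. ]
scene 53.02171546799109 320.4205950900952 187.1075643927503 [[-0.681, 0.732, 0.005], [0.531, 0.499, -0.685], [-0.504, -0.464, -0.728]] [ 299.2 -233.6 1430.9]
0.1 [-2.59759425e+00  1.76558910e+00  2.12429761e-03]
```

View pics/top0.png

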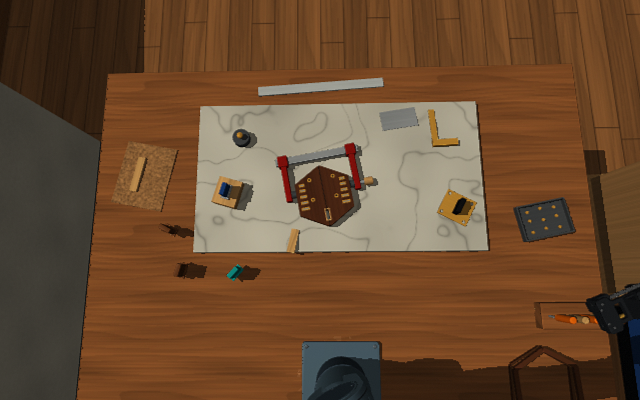

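View pics/scene0.png

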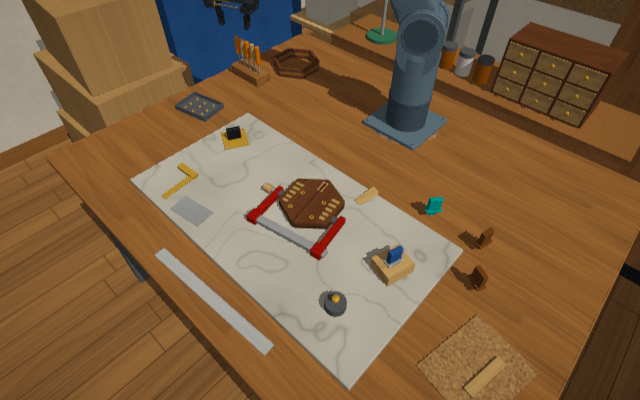

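Top view: gauge in its stand at about (224,188), left. The pan slot is at (327,214) and the bar is on the far side. The plate is at (458,206), right, with its grip at (462,205). I'll take coarse positions from these, then wrist close-ups along the way from right to left.

```bash
cat > h.py <<'E'
import numpy as np,cv2,pickle
from scipy.spatial.transform import Rotation as Rot
def down(yaw): return (Rot.from_euler('z',yaw)*Rot.from_euler('x',np.pi)).as_rotvec()
def f(s): return s["img"].shape[0]/2/np.tan(np.radians(s["fovy"]/2))
def p2w(s,uv,z,fish=False):
    """world point at height z seen at pixel uv"""
    uv=np.atleast_2d(np.asarray(uv,float)); d=(uv-[s["cx"],s["cy"]])/f(s)
    if fish:
        th=np.linalg.norm(d,axis=1,keepdims=True)+1e-12
        ray=np.hstack([d/th*np.sin(th),np.cos(th)])
    else: ray=np.hstack([d,np.ones((len(d),1))])
    R=np.asarray(s["R"]);c=-R.T@np.asarray(s["t"]); w=ray@R
    return c+w*((np.reshape(z,(-1,1))-c[2])/w[:,2:])
def w2p(s,X,fish=False):
    X=np.atleast_2d(X)@np.asarray(s["R"]).T+s["t"]
    if fish:
        n=np.linalg.norm(X[:,:2],axis=1,keepdims=True)+1e-12
        return X[:,:2]/n*np.arctan2(n,X[:,2:])*f(s)+[s["cx"],s["cy"]]
    return X[:,:2]/X[:,2:]*f(s)+[s["cx"],s["cy"]]
E
python3 - <<'E'
from station import r,claw,vision,order
from h import *
d=pickle.load(open("s0.pkl","rb")); s=d["top"]
P=p2w(s,[(460,203),(325,195),(224,187)],[66,48,101]); print(P.round(0))
yaw=Rot.from_rotvec(r.get_tool_rot()).as_matrix()[:,0]; print("toolx",yaw.round(2))
out={}
for n,p in zip(("plate","pan","gauge"),P):
    yaw=0 if n!="pan" else 0
    for h in (300,260):
        try: r.goto([p[0]-60,p[1],h],down(yaw)); break
        except r.PlanningError as e: print(n,e)
    s=vision.snapshot("wrist"); out[n]=s
    c=-np.asarray(s["R"]).T@s["t"]; print(n,r.get_t(),r.get_ee_pos(),"cam",c.round(0),np.round(s["R"],2).tolist(),s["fovy"])
pickle.dump(out,open("s1.pkl","wb"))
cv2.imwrite("pics/w1.png",np.vstack([np.hstack([cv2.resize(out[n]["img"],(400,250)) for n in("plate","pan")]),np.hstack([cv2.resize(out["gauge"]["img"],(400,250)),np.zeros((250,400,3),np.uint8)])]))
E
```

```text
[[ 492. -343.   66.]
 [ 522.   39.   48.]
 [ 538.  323.  101.]]
toolx [ 0.37 -0.93 -0.  ]
plate 1.3917 [ 430.72984445 -344.422702    299.65886196] cam [ 431. -278.  423.] [[1.0, -0.0, -0.0], [-0.0, -0.97, 0.26], [-0.0, -0.26, -0.97]] 65.70646984690485
pan 2.8667 [462.81810407  37.59764981 299.91453815] cam [463. 104. 424.] [[1.0, -0.0, 0.0], [-0.0, -0.97, 0.26], [-0.0, -0.26, -0.97]] 65.70646984690485
gauge 4.0167 [478.9105573  321.17982111 299.8098149 ] cam [479. 388. 423.] [[1.0, -0.0, 0.0], [-0.0, -0.97, 0.26], [-0.0, -0.26, -0.97]] 65.70646984690485
```

View pics/w1.png

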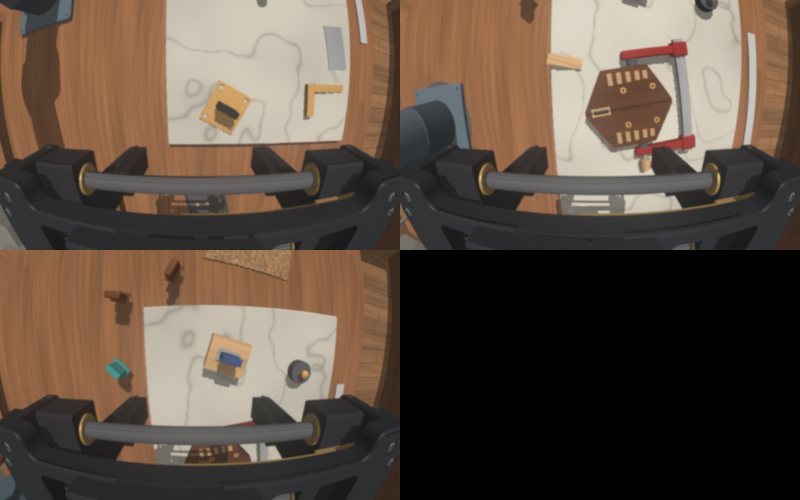

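The wrist views show all three clearly. The plate is at (225,108), the pan at (630,108) with its slot at (600,112), and the gauge at (230,358). Next I fit the tops from depth, and rectify the views to world planes at 0.5 mm/px.

```bash
cat >> h.py <<'E'
def cloud(s,fish=True):
    """world xyz per pixel from z_map"""
    v,u=np.mgrid[:400,:640]; d=np.dstack([u-s["cx"],v-s["cy"]])/f(s)
    if fish:
        th=np.linalg.norm(d,axis=2,keepdims=True)+1e-12; d=d/th*np.tan(np.minimum(th,1.5))
    X=np.dstack([d,np.ones(d.shape[:2])])*s["z_map"][...,None]
    return (X-np.asarray(s["t"]))@np.asarray(s["R"])
def ortho(s,c,z,half=60,k=2,fish=True):
    """world-plane image: column = (cy+half-y)*k, row=(cx+half-x)*k (x up, y left)"""
    n=2*half*k; r_,c_=np.mgrid[:n,:n]
    X=np.stack([c[0]+half-r_/k,c[1]+half-c_/k,np.full(r_.shape,float(z))],-1).reshape(-1,3)
    p=w2p(s,X,fish).astype(np.float32).reshape(n,n,2)
    return cv2.remap(s["img"],p[...,0],p[...,1],cv2.INTER_CUBIC)
def toprect(s,c,zlo,zhi,rad=60):
    X=cloud(s).reshape(-1,3); m=(s["z_map"].ravel()>0)&(X[:,2]>zlo)&(X[:,2]<zhi)&(np.linalg.norm(X[:,:2]-c[:2],axis=1)<rad)
    (x,y),(a,b),ang=cv2.minAreaRect(X[m,:2].astype(np.float32))
    if a<b: a,b,ang=b,a,ang+90
    return np.array([x,y]),(a,b),(ang+90)%180-90,m.sum(),np.median(X[m,2])
E
python3 - <<'E'
from h import *
d=pickle.load(open("s1.pkl","rb"))
G=toprect(d["gauge"],(538,323),92,110); P=toprect(d["plate"],(492,-343),58,75)
print("gauge",G);print("grip",P)
print("stand",toprect(d["gauge"],(538,323),48,59,65))
print("pan",toprect(d["pan"],(522,39),42,52,110))
X=cloud(d["pan"]); 
a=ortho(d["plate"],P[0],24,65,3); b=ortho(d["pan"],(522,39),48,100,2)
cv2.imwrite("pics/o1.png",np.hstack([a,np.vstack([b])[:390]])) 
E
```

```text
gauge (array([535.2956543 , 326.95648193]), (36.30269241333008, 14.85409927368164), -18.7197265625, np.int64(440), np.float64(100.46654916317743))
grip (array([ 486.40512085, -347.02978516]), (44.58799362182617, 14.91893196105957), -27.636951446533203, np.int64(434), np.float64(65.54164192698546))
stand (array([535.48834229, 326.34899902]), (81.25440216064453, 71.1884536743164), -16.805587768554688, np.int64(3005), np.float64(53.82231031137296))
pan (array([532.95935059,  36.85266113]), (201.7918243408203, 171.53335571289062), -50.21958541870117, np.int64(14200), np.float64(47.751385533389836))
```

View pics/o1.png

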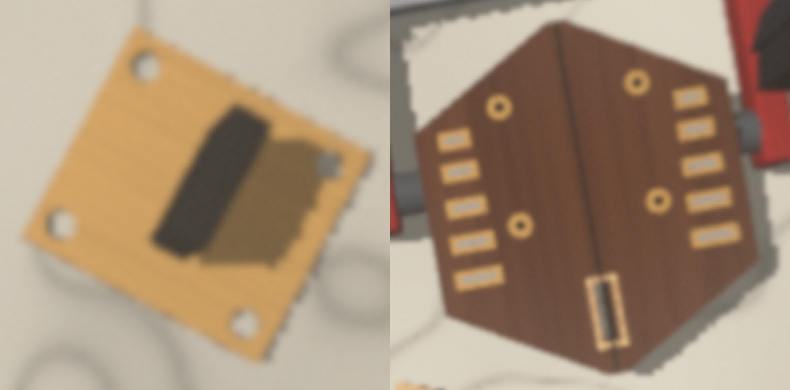

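The plate grip, gauge and stand fits match the given sizes. In the pan ortho view, the bushes at (499,107), (637,82), (658,201) and (520,226) give a 60.4 x 70.1 mm pattern, yaw about 10°. The slot at (607,312) is at about (466,30.6), matching the 80 mm offset. Opposing-yaw views will show and cancel the camera bias.

```bash
python3 - <<'E'
from station import r,claw,vision,order
from h import *
d=pickle.load(open("s1.pkl","rb"))
def tcp_for(c,yaw,fwd=20): # camera 66 mm on tool -y; aim the camera near c
    return np.array(c)-np.array([np.sin(yaw),-np.cos(yaw)])*(-66)*-1*0
import math
V=[("gaugeB",(500,327),math.pi),("panB",(500,38),math.pi),("panC",(500,38),math.pi/2)]
for n,c,y in V:
    for yy in (y,y-2*math.pi if y==math.pi else y-math.pi):
        try:
            r.goto([c[0],c[1],280],down(yy)); break
        except r.PlanningError as e: print(n,yy,e)
    s=vision.snapshot("wrist"); d[n]=s; print(n,r.get_t(),np.round(r.get_q(),2))
pickle.dump(d,open("s2.pkl","wb"))
print("A",toprect(d["gauge"],(535,327),92,110)); print("B",toprect(d["gaugeB"],(535,327),92,110))
ref=cv2.cvtColor(ortho(d["pan"],(525,39),48,75,2),cv2.COLOR_BGR2GRAY)
for n in("panB","panC"):
    im=cv2.cvtColor(ortho(d[n],(525,39),48,75,2),cv2.COLOR_BGR2GRAY)
    try:
        cc,W=cv2.findTransformECC(ref,im,np.eye(2,3,dtype=np.float32),cv2.MOTION_EUCLIDEAN,(3,200,1e-6),None,5)
        p=W@[150,150,1]-[150,150]; print(n,cc,"dx,dy world mm",-p[1]/2,-p[0]/2,"rot deg",np.degrees(np.arctan2(W[1,0],W[0,0])))
    except cv2.error as e: print(n,str(e)[:200])
cv2.imwrite("pics/o2.png",np.hstack([ortho(d["panB"],(525,39),48,75,2),ortho(d["panC"],(525,39),48,75,2)]))
E
```

```text
gaugeB 6.575 [ 0.06  0.66 -1.07  1.62  0.61  1.23  2.01]
panB 7.7417 [ 0.74  0.53 -1.19  1.86  0.54  1.13  2.49]
panC 9.0333 [ 0.5   0.37 -0.82  1.87  0.31  1.04  1.13]
A (array([535.2956543 , 326.95648193]), (36.30269241333008, 14.85409927368164), -18.7197265625, np.int64(440), np.float64(100.46654916317743))
B (array([535.5168457 , 326.00158691]), (36.27161407470703, 14.737554550170898), -15.864242553710938, np.int64(522), np.float64(100.50375558655429))
panB 0.9729440359602595 dx,dy world mm -0.03949374798685312 0.006551572121679783 rot deg 0.08584713
panC 0.97669437049667 dx,dy world mm -0.09347728616558015 -0.16867949650622904 rot deg 0.07886337
```

View pics/o2.png

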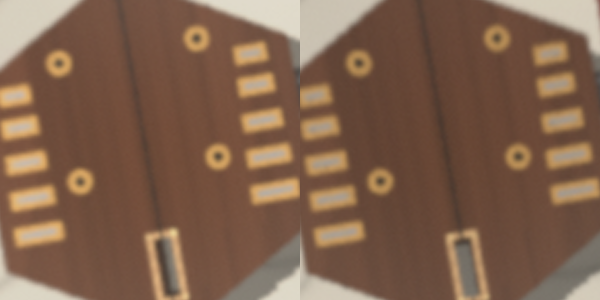

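The views agree to about 0.2 mm, so camera bias is negligible. Now I fit the bushes precisely, then pick the gauge and insert it under force watch.

```bash
python3 - <<'E'
from station import r,claw,vision,order
from h import *
import json
d=pickle.load(open("s2.pkl","rb"))
guess=np.array([(568.5,84.5),(509,74),(521.5,5),(581,15.5)])
loc=np.array([(30,35),(-30,35),(-30,-35),(30,-35)],float)
fits=[]
for n in("pan","panB","panC"):
    pts=[]
    for g in guess:
        k=6;o=ortho(d[n],g,48,10,k); hsv=cv2.cvtColor(o,cv2.COLOR_BGR2HSV)
        m=((hsv[...,2]>120)&(hsv[...,1]>70)).astype(np.uint8)
        c,_=cv2.findContours(m,cv2.RETR_EXTERNAL,cv2.CHAIN_APPROX_NONE); c=max(c,key=cv2.contourArea)
        (u,v),rad=cv2.minEnclosingCircle(c); M=cv2.moments(c); u,v=M["m10"]/M["m00"],M["m01"]/M["m00"]
        pts.append((g[0]+10-v/k,g[1]+10-u/k))
    pts=np.array(pts); a=loc-loc.mean(0); b=pts-pts.mean(0)
    th=np.arctan2((a[:,0]*b[:,1]-a[:,1]*b[:,0]).sum(),(a*b).sum()); R=np.array([[np.cos(th),-np.sin(th)],[np.sin(th),np.cos(th)]])
    fits.append((*pts.mean(0),th)); print(n,pts.mean(0).round(2),np.degrees(th).round(2),"res",np.abs(b-a@R.T).max().round(2),rad)
x,y,th=np.mean(fits,0); slot=[x-80*np.cos(th),y-80*np.sin(th)]
json.dump(dict(pat=[x,y],th=th,slot=slot),open("pan.json","w")); print("slot",np.round(slot,2))
# pick gauge
g=(535.4,326.5); o=down(np.pi/2-np.radians(17))
r.goto([*g,170],o); s=vision.snapshot("wrist"); print("above",toprect(s,g,92,110))
r.move_straight([*g,86],o,120); f0=np.array(r.get_ft_force()); claw.grasp(25); print("w",r.get_width(),r.get_t(),np.array(r.get_ft_force())-f0)
r.move_straight([*g,150],o,120); print("w",r.get_width(),r.get_ft_force())
r.goto([*slot,150],down(np.pi/2+th)); print(r.get_t(),np.round(r.get_q(),2),r.get_ee_pos())
s=vision.snapshot("wrist"); cv2.imwrite("pics/hold.png",s["img"])
E
```

```text
pan [545.23  44.83] 10.22 res 0.13 48.56844711303711
panB [545.26  44.45] 9.9 res 1.21 72.12718963623047
panC [545.24  44.87] 10.19 res 0.15 45.124114990234375
slot [466.48  30.68]
above (array([534.96765137, 326.71884155]), (35.50605392456055, 14.076456069946289), -16.434707641601562, np.int64(1139), np.float64(100.53673693523963))
w 13.566253610917094 12.225 [-0.30387031  0.50447902 -0.79375412]
w 13.96902678328343 [ 0.58573519 -1.01203132 -2.0662066 ]
14.0667 [ 0.5   0.54 -0.82  2.06  0.57  0.78  1.07] [467.12378351  31.8524292  150.14129538]
```

View pics/hold.png

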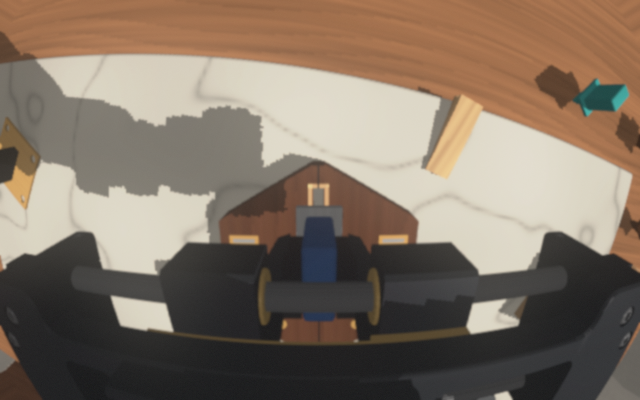

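The gauge is held upright and aligned with the slot, which shows at (318,195) with the seam at column 318. The TCP reads about 1 mm off the command, so I settle and correct first, then insert.

```bash
cat >> h.py <<'E'
def settle(r,pos,o,vel=60,n=2):
    """go straight to pos, correct the steady-state error"""
    cmd=np.array(pos,float)
    for _ in range(n+1):
        r.move_straight(cmd,o,vel); r.hold(0.3); e=np.array(pos)-r.get_ee_pos(); cmd=cmd+e
    return cmd,e
E
python3 - <<'E'
from station import r,claw,vision,order
from h import *
import json
x,y=545.24,44.85; th=np.radians(10.2); slot=np.array([x-80*np.cos(th),y-80*np.sin(th)])
json.dump(dict(pat=[x,y],th=th,slot=list(slot)),open("pan.json","w"))
o=down(np.pi/2+th)
r.hold(0.3); print("before",r.get_ee_pos(),r.get_t())
cmd,e=settle(r,[*slot,110],o,80,1); print("err",e, "t",r.get_t(), Rot.from_rotvec(r.get_tool_rot()).as_matrix()[:,[0,2]].round(4).tolist())
f0=np.array(r.get_ft_force())
c=cmd.copy(); c[2]=cmd[2]-33
hit=r.move_straight(c,o,25,until_force=12)
p=np.array(r.get_ee_pos()); print("hit",hit,p,np.array(r.get_ft_force())-f0,r.get_t(),r.get_width())
E
```

```text
before [466.6119246   31.27514451 149.99203917] 14.4167
err [ 0.23371768 -0.04053558  0.33028357] t 15.9167 [[-0.177, -0.0], [0.9842, -0.0], [0.0, -1.0]]
hit True [466.39053667  30.70524867  79.89670675] [-1.17640033 -0.34987305  8.31321804] 17.0083 13.58077931016788
```

Contact came at TCP z 79.9, where 80 means home. I release, lift and check the seating.

```bash
python3 - <<'E'
from station import r,claw,vision,order
from h import *
import json
P=json.load(open("pan.json")); th=P["th"]; slot=P["slot"]; o=down(np.pi/2+th)
claw.release(); p=r.get_ee_pos(); print(r.get_width(),p)
r.move_straight([p[0],p[1],180],o,200); r.hold(0.2)
s=vision.snapshot("wrist"); G=toprect(s,slot,85,105,40); print("handle",G,r.get_t())
c,si=np.cos(th),np.sin(th); e=G[0]-slot; print("along/across",e[0]*c+e[1]*si,-e[0]*si+e[1]*c)
X=cloud(s).reshape(-1,3); q=X[:,:2]-slot; a=q@[c,si]; b=q@[-si,c]
m=(s["z_map"].ravel()>0)&(abs(abs(a)-20)<1.5)&(abs(b)<9); print("flange z",np.percentile(X[m,2],[10,50,90]),m.sum(), "pan z",np.median(X[(abs(b)<30)&(abs(a-45)<8),2]))
# to the plate, view from above
g=np.array([486.4,-347.0]); yp=np.radians(-27.6)
r.goto([*g,200],down(np.pi/2+yp)); r.hold(.2); s2=vision.snapshot("wrist")
print("grip",toprect(s2,g,58,75),r.get_t(),np.round(r.get_q(),2))
pickle.dump((s,s2),open("s3.pkl","wb"))
L=cv2.resize(s["img"],(400,250)); cv2.imwrite("pics/chk.png",np.vstack([np.hstack([L,cv2.resize(s2["img"],(400,250))]),np.hstack([ortho(s,slot,53,50,3),ortho(s2,g,24,60,3)[30:330,:300],np.zeros((300,200,3),np.uint8)])]))
E
```

```text
88.23900452963804 [465.66671167  30.46010448  79.29354304]
handle (array([465.69979858,  30.08240128]), (35.402549743652344, 13.069146156311035), 10.30639362335205, np.int64(941), np.float64(94.64257608834409)) 19.0667
along/across -0.8982332758794628 -0.4488498920499696
flange z [ 52.6418593  237.4202417  247.84367069] 387 pan z 47.77459426717088
grip (array([ 485.98297119, -346.24087524]), (42.981201171875, 13.700927734375), -27.749691009521484, np.int64(744), np.float64(65.62429230611096)) 20.725 [ 1.02  0.61 -0.67  1.71  0.44  0.98  1.28]
```

View pics/chk.png

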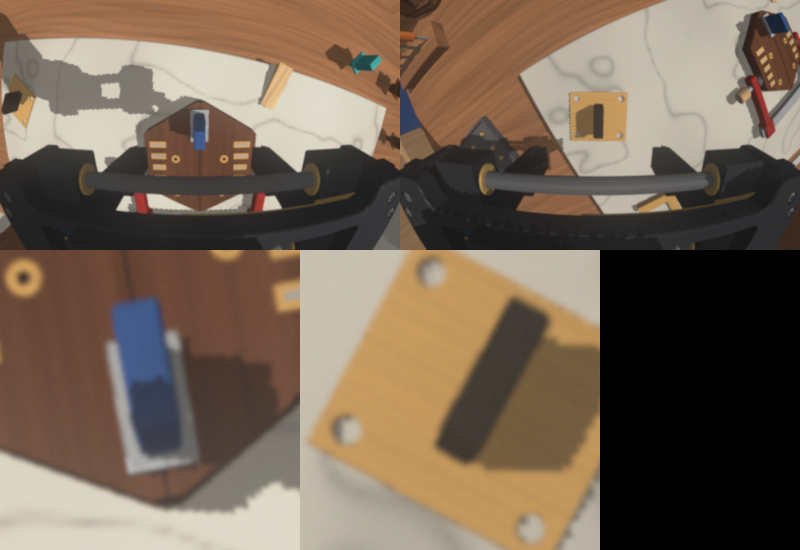

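The gauge is home: its handle top is at 94.6 mm (95 expected, and depth reads 0.4 low everywhere), with offsets of -0.9 mm along and -0.4 mm across. The plate grip is re-measured and consistent. I now pick up the plate and carry it high to above the pattern.

```bash
python3 - <<'E'
from station import r,claw,vision,order
from h import *
import json
P=json.load(open("pan.json")); th=P["th"]; pat=np.array(P["pat"])
g=np.array([486.5,-346.8]); yp=np.radians(-27.7); o=down(np.pi/2+yp)
cmd,e=settle(r,[*g,105],o,100,1); print("err",e.round(2))
cmd[2]-=55; r.move_straight(cmd,o,60,until_force=10); r.hold(.2); p0=np.array(r.get_ee_pos()); f0=np.array(r.get_ft_force())
claw.grasp(45); r.hold(.2); p1=np.array(r.get_ee_pos()); print(p0.round(2),p1.round(2),r.get_width(),np.array(r.get_ft_force())-f0)
# plate centre in the tool, along the grip (plate x)
u=np.array([np.cos(yp),np.sin(yp)]); dx=float((g-p1[:2])@u); h=p1[2]-20; print("dx",dx,"h",h)
r.move_straight([p1[0],p1[1],170],o,120); r.hold(.2); print("w",r.get_width(),np.array(r.get_ft_force())-f0,r.get_t())
t=pat-dx*np.array([np.cos(th),np.sin(th)]); o2=down(np.pi/2+th)
json.dump(dict(h=h,dx=dx,t=list(t)),open("pl.json","w"))
r.goto([*t,170],o2); cmd,e=settle(r,[*t,140],o2,80,1); print("err",e.round(2),r.get_t(),r.get_width())
s=vision.snapshot("wrist"); tp=vision.snapshot("top"); sc=vision.snapshot("scene"); pickle.dump((s,tp,sc),open("s4.pkl","wb"))
cu=w2p(sc,[[*pat,100]])[0].astype(int); ct=w2p(tp,[[*pat,100]])[0].astype(int)
crop=lambda i,c,w,k: cv2.resize(i[c[1]-w:c[1]+w,c[0]-w:c[0]+w],(300,300),interpolation=cv2.INTER_CUBIC)
cv2.imwrite("pics/lift.png",np.vstack([np.hstack([crop(sc["img"],cu,60,1),crop(tp["img"],ct,50,1)]),cv2.resize(s["img"],(600,300))]))
E
```

```text
err [ 0.15 -0.18  0.4 ]
[ 486.66 -347.02   50.38] [ 486.48 -346.84   50.02] 13.732368034245534 [0.50956817 0.05397588 0.52590126]
dx -0.005211225806698725 h 30.015458118480908
w 13.614042166072469 [-0.29234159 -0.48456891 -0.97778667] 26.5917
err [0.21 0.02 0.35] 29.4333 13.786755089134608
```

View pics/lift.png

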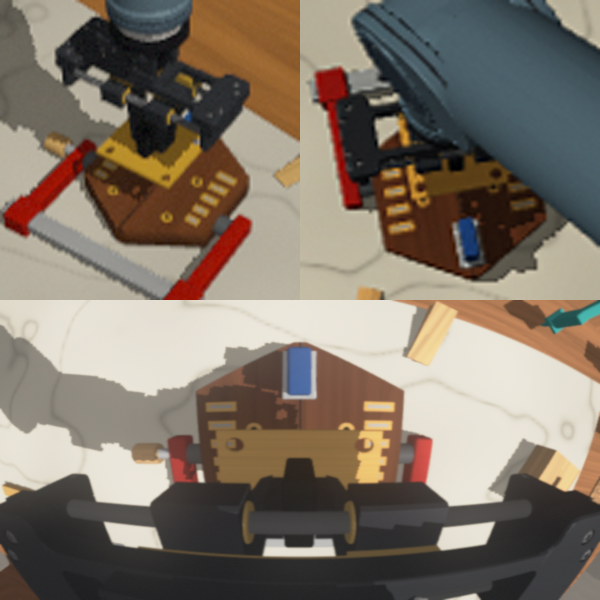

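The plate is lifted, looks level, and clears the gauge. Two of its holes show at (234,444) and (366,444). I measure them and the tilt, then lower.

```bash
cat > chk.py <<'E'
from h import *
import json
P=json.load(open("pan.json")); th=P["th"]; pat=np.array(P["pat"]); Rz=np.array([[np.cos(th),-np.sin(th)],[np.sin(th),np.cos(th)]])
def measure(s,zu):
    """plate plane and rear-hole offsets in the pan frame; zu: expected underside height"""
    X=cloud(s).reshape(-1,3); q=(X[:,:2]-pat)@Rz
    m=(s["z_map"].ravel()>0)&(abs(X[:,2]-zu-4)<4)&(q[:,0]>-37)&(q[:,0]<-12)&(abs(q[:,1])<42)
    A=np.c_[q[m],np.ones(m.sum())]; c=np.linalg.lstsq(A,X[m,2],rcond=None)[0]
    print("plane tilt x,y",c[:2].round(3),"z top at centre",c[2].round(2),m.sum())
    e=X[m]; (u,v),(a,b),an=cv2.minAreaRect(q[(s["z_map"].ravel()>0)&(abs(X[:,2]-zu-4)<4)&(q[:,0]>-50)&(q[:,0]<-15)&(abs(q[:,1])<55)].astype(np.float32)); print("edge box",u,v,a,b,an)
    crops=[]
    for sy in(35,-35):
        w=pat+Rz@np.array([-30,sy]); k=12; o=ortho(s,w,zu+4,10,k); g=cv2.cvtColor(o,cv2.COLOR_BGR2HSV)
        crops.append(o)
    return np.hstack(crops)
E
python3 - <<'E'
from chk import *
s,tp,sc=pickle.load(open("s4.pkl","rb"))
cv2.imwrite("pics/hol.png",measure(s,109.7))
E
```

```text
plane tilt x,y [ 0.002 -0.   ] z top at centre 113.45 6710
edge box -27.854658126831055 -0.5734710693359375 90.40514373779297 25.7415714263916 89.94855499267578
```

View pics/hol.png

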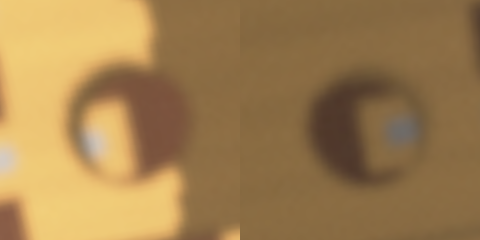

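The hole centres are at (130,123) and (368,127) against ideal (120,120) and (360,120), which is an offset of -0.4 mm in x and -0.7 mm in y. Tilt is 0.002. I trim and lower to 10 mm.

```bash
python3 - <<'E'
from station import r,claw,vision,order
from chk import *
t=np.array(json.load(open("pl.json"))["t"])+[0.45,0.7]; o=down(np.pi/2+th)
f0=np.array(r.get_ft_force())
cmd,e=settle(r,[*t,110],o,60,1); cmd[2]-=21.5
print("hit",r.move_straight(cmd,o,25,until_force=8)); 
cmd,e=settle(r,[*t,88],o,20,1); r.hold(.5)
print("err",e.round(2),r.get_ee_pos(),r.get_width(),np.array(r.get_ft_force())-f0,r.get_t(),np.abs(r.get_joint_vel()).max())
s=vision.snapshot("wrist"); sc=vision.snapshot("scene"); im=measure(s,58)
slot=np.array(P["slot"]); print("gauge",toprect(s,slot,88,105,40))
cu=w2p(sc,[[*pat,70]])[0].astype(int); w=60
cr=cv2.resize(sc["img"][cu[1]-w:cu[1]+w,cu[0]-w:cu[0]+w],(480,480),interpolation=cv2.INTER_CUBIC)
cv2.imwrite("pics/fin.png",np.vstack([im,cr])[:600])
E
```

```text
hit False
err [0.01 0.01 0.01] [545.67362902  45.50950357  87.97551157] 13.622981211920846 [-0.21918174 -0.33247868  0.17821136] 33.675 0.0015097571929227483
plane tilt x,y [ 0.004 -0.   ] z top at centre 61.81 6811
edge box -27.356365203857422 -0.123809814453125 90.7421646118164 24.890342712402344 89.80375671386719
gauge (array([466.06558228,  30.05559921]), (36.03706359863281, 14.117884635925293), 10.181697845458984, np.int64(3358), np.float64(94.58311484438306))
```

View pics/fin.png

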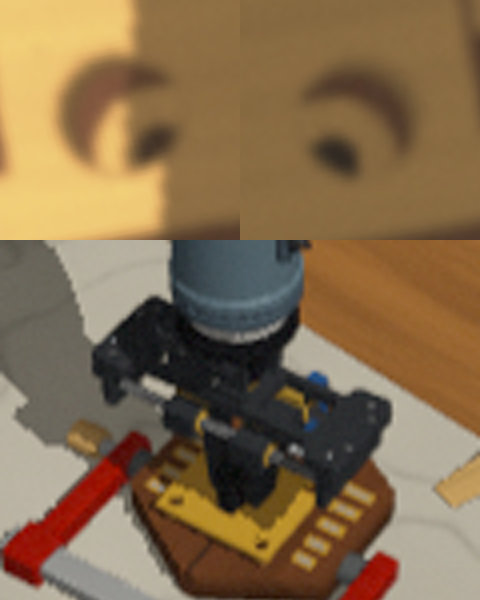

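The plate holes are at about (122,115) and (356,118), within roughly 0.5 mm. The underside is about 10 mm above the pan, level, and the gauge is still home. I'm handing in.

```bash
python3 -c "
from station import r,order
order.job_done(); print(r.get_t(),r.get_width(),r.get_ee_pos())"
```

```text
the job is handed in; nothing more can be done
the job is handed in; nothing more can be done
```

The gauge is fully home in the pan's slot and let go. The gripper is holding the brass plate level about 10 mm above the pan, with its holes over the threaded ones. I handed the job in at about 34 s of the 51 s allowed; no verdict is reported.

Last checks before handing in:
- **Gauge:** about 0.5–0.9 mm off along the slot and 0.5 mm across. The handle top read 94.6 mm against 95 mm expected, and depth reads about 0.4 mm low throughout.
- **Plate position:** the two holes I could see, on the gauge side, were within about 0.5 mm of their targets. The other two were hidden by the gripper and follow from the plate's known shape.
- **Plate height and level:** the underside was about 10 mm up, the tilt about 0.004 rad, and the arm was still with no contact force.

Two readings disagreed:
- **Pan view:** one of the three bush fits had a 1.2 mm residual, so I left it out.
- **Lifting force:** the force change on lifting the plate was only about 1 N, against roughly 2.6 N for its weight. The pictures and finger width confirmed it was held.

I did not measure the try square, wedge and lead weight afterwards; the arm made no planned contact with them.

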